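# Open a tight jar in the jar holder and hold its lid over it

## Robot

A 6-joint arm with a two-finger parallel gripper is mounted at the origin on a cart in front of the work surface, level with it; the furniture and walls round the work are solid. World frame = base frame: x ahead of the robot, y to its left, z up, the work surface at z = 0. Lengths are in m, angles in rad, forces in N, time in s.
With the tool pointing down it reaches from about 0.375 to 0.975 m from the base axis. Payload 3.8 kg.
Tool frame: the origin (TCP) lies midway between the tips of the shut fingers; the grasp point (between the pads) lies 19 mm behind it; z points along the fingers, y is the line along which they close (so a half turn about z gives the same grasp; the last joint's range is limited). The gripper opens to 85 mm and grips with 20 to 120 N. Pads are 22 mm wide; open, the fingers measure 114 mm over their backs; the gripper's body (76 mm by 85 mm) begins 54 mm behind the grasp point. The pads swing forward as they close: fully open they stand 13 mm farther back than shut.
Start: joints at [-1.205, 0.264, 1.604, -0, 1.274, -0.037], TCP at [0.265, -0.621, 0.231] pointing down, gripper open.
Joint ranges: [-2.63, 2.63], [-0.94, 2.18], [0.31, 2.57], [-1.31, 4.45], [0, 2.66], [-2.55, 2.55]. Speed limits (rad/s): [2.57, 2.57, 3.14, 3.14, 3.14, 3.14].

## Interface

Orientations are given as a rotation vector (axis times angle).
In Python, from workcell import bot gives the robot as it stands.
- The arm moves only by the tool servo_tool, never from a script. Its argument "series" is a list of rows, each a list of 7 numbers: the shift along the world's x, y, z in units of 0.15 m (1.0 is 0.15 m), then the turn, a rotation vector about the world's x, y, z in units of 180 degrees (1.0 is 180 degrees), then the closure, from 0 (fully open) to 1 (shut). A call has 1 to 20 rows; each row is the pose to reach, as a shift and turn from the pose commanded when the call began, turning the shorter way round; what a row does not reach only later rows make up. A row lasts 1/10 s, in which the tool goes at most 50 mm and 8.59 degrees, less where a joint would pass 70% of its speed; a pose out of reach is approached as far as the arm can. A call with a number of a shift or a turn outside -1 to 1 is refused whole. A call with a gripper value outside its range is refused whole. The fingers move at their own pace and stop on an object; "newtons" is the grip in N (left out, the last holds). Time passes only in rows, so rows that repeat a pose let the fingers close. It gives the time, the measured TCP pose, the force, the opening and the grip force at its end, in the units of the state.
- bot.read_state(): the state, without advancing time (a new reading comes with each control period).
- bot.read_camera(name): name is "scene" or "top"; returns the picture (384x512x3 uint8, red, green, blue); there is no depth.
- bot.camera_info(name): a dict with "vertical_fov" (degrees; the focal length in pixels is half the picture's height over the tangent of half this angle, whatever the lens; pixels are square), "cx", "cy" (the principal point, pixels), "R" (3x3) and "t" (3): a world point X has camera coordinates R X + t. Camera axes: x right, y down, z forward; pixel columns grow to the right and rows downward; lengths in m; the calibration is good to about 2 mm. A picture is of the moment at which its call begins. camera_info takes no time and is no camera call.
- bot.finish_job(): hands the job in; it is judged then, once.
Trained networks look in the newest picture that a camera, given by its name, has taken for a name from the list of things; names that differ only in an ending like _2 or _b are one class to them, and where a whole thing is asked for, a point or a joint stands for the part that bears it (a point fixed in the world has none). Each returns a list of dicts, best first, with "score" (0 to 1); they miss things now and then, are a little off and sometimes report something else, mostly with a low value. They report only what shows in the picture. A call takes as long as a camera call. They do not tell look-alikes from the thing itself.
- bot.recognise(target, camera): "box" ([left, top, right, bottom] as shares, 0 to 1, of the picture: columns of its width, rows of its height, round what is visible of it).
- bot.trace(target, camera): "mask" (384x512 bool, what is visible of it) and "box" ([left, top, right, bottom] as shares, 0 to 1, of the picture: columns of its width, rows of its height, round what is visible of it).
- bot.mark_of(target, camera): "at" ([row, column] as shares, 0 to 1, of the picture: columns of its width, rows of its height: a listed point, or the origin of a listed thing).
The state is a dict: "time": time; "q": joint angles; "joint_vel": joint speeds; "joint_torque": joint torques, N m; "tool_pos": TCP position; "tcp_rot": TCP orientation; "wrist_force": force on the tool from outside, world axes, zero at the start; "torque": the same for the moment, N m; "width": opening from 0.0 (shut) to 1.0 (fully open); "grip_force": force on a finger pad.
Only numpy, scipy, OpenCV 4.12 (cv2) and the standard library are available. Lean on these libraries where they do the work, as an engineer would, in place of code of your own. Each camera call takes 0.05 s, during which the arm holds its last target. There are 200 camera calls.

## Task

Open the six-sided glass jar of hazelnuts with one hand: stand it fully down in the fixed jar holder, whose walls keep it from turning, then unscrew its tight metal lid (anticlockwise from above) until the threads let go and lift the lid straight off. Finish while still holding the lid, level and in clear air about 2 or 3 cm above the open mouth, with the jar standing upright and fully down in the holder; do not tip the jar over or shift the other things.

Things in the scene. Friction and masses are not known exactly. Their poses are not given: they have to be found in the camera images.
- jar: Six-sided clear glass jar of hazelnuts, loose, 0.3 to 0.5 kg: the only jar that is not round. 64 mm over its flats (which face its +-y and every 60 deg), 74 mm over its corners (along its x and every 60 deg). Body 68 mm high, sloping shoulder to 78 mm, round neck. Origin: centre of its underside, z up. Can be carried by its closed lid or by a pair of facing flats. 99 mm high with the lid.
- lid: Round plain metal screw lid, 60 mm across, 18 mm high, ribbed side, closed on the jar at the start. Origin: centre of its lower edge, z up. Closed, it covers 81 to 99 mm above the jar's underside, its axes as the jar's. Keep fingertips above 79 mm: the jar's shoulder below is wider. A sprung seal makes it tight: up to about 0.8 N m to start it, less as it rises. It cannot be pulled off unturned.
- jar_mouth (a point): Centre of the jar's mouth at its rim, 94 mm above the jar's underside; axes as the jar's. Three ramped threads on the neck hold three lugs in the lid: turned anticlockwise (from above) on the jar, the lid rises 2.5 mm in 61 deg (1.06 rad), then is free and lifts straight off between 1.1 and 1.75 rad; turned further, the lugs meet the next threads.
- jar_holder: Grey plastic jar holder, fixed to the worktop, base plate 140 x 130 x 8 mm. Origin: centre of its pocket, at the worktop, z up. Six-sided pocket, 68 mm over its flats (2 mm free all round the jar): rubber-lined walls with flared tops, up to 54 mm above the worktop, on its +y, -y and two +x sides; only a 9 mm lip in front (-x).
- holder_seat (a point): Centre of the pocket's floor, 8 mm above the worktop, where the centre of the jar's underside belongs; axes as the holder's. The pocket's corners lie along x and every 60 deg, so the jar fits at six angles: its x axis a multiple of 60 deg from this one.
- garlic: Leave alone: a garlic bulb, 60 mm. Origin at the centre of its underside.
- tin_tomato: Leave alone: a round food tin, 75 mm across, 58 mm high. Origin at the centre of its underside.
- table_mug: Leave alone: a white mug, 82 mm across, 94 mm high. Origin at the centre of its underside.
- spice_1: Leave alone: a spice jar with a black cap, 41 mm across, 105 mm high. Origin at the centre of its underside.
- spice_2: Leave alone: a second such spice jar. Origin at the centre of its underside.
- jar_pasta: Leave alone: a round jar of pasta with a flat cap, 81 mm across, 163 mm high. Origin at the centre of its underside.
- canister_tea: Leave alone: a white pottery canister with a lid knob, 87 mm across, 120 mm high. Origin at the centre of its underside.
- teaspoon: Leave alone: a steel teaspoon lying flat, 138 mm. Origin at the centre of its underside.
There are look-alikes about, which are no part of the job. Leave any turquoise or yellow look-alike of the jar alone.

How it is judged:
By the outcome, as a careful person would: the job done as asked, in the order asked, and still so for the second after the job is handed in, while the arm keeps its last pose, push and grip.
It also fails if it takes over 58 s, if anything falls off the work surface, if the arm or the gripper's body presses on something with over 40 N, if the wrist force passes 120 N, or if a joint passes its speed limit or range.

## Working session

There is one attempt and no reset: what is moved stays moved. The work goes in short steps, Python scripts to look and compute and a tool call to move; the robot and the scene stay as the last step left them, time stands still between calls to the robot, and variables do not carry over. Pictures are saved under pics/ and viewed, at most 10 in all, crops included, and the job is handed in when it is done.

Besides the shell and the picture viewer there is one more tool, called after "Call:" as name(argument=value, ...) on one line, values as JSON. servo_tool: Moves the arm, as the interface text tells. Shifts and turns lie within -1 to 1; 1 stands for 0.15 m of shift or 180 degrees of turn. Its arguments: {"type":"object","properties":{"series":{"type":"array","items":{"type":"array","items":{"type":"number"}}},"newtons":{"type":"number"}},"required":["series"]}

```bash
mkdir -p pics; cat > h.py <<'E'
import numpy as np, cv2
from workcell import bot
def K(c):
    i=bot.camera_info(c); f=192/np.tan(np.radians(i['vertical_fov'])/2)
    return f,i['cx'],i['cy'],np.array(i['R']),np.array(i['t'])
def ray(c,u,v,z):
    f,cx,cy,R,t=K(c); d=R.T@np.array([(u-cx)/f,(v-cy)/f,1]); o=-R.T@t
    return o+d*(z-o[2])/d[2]
def proj(c,X):
    f,cx,cy,R,t=K(c); p=R@np.array(X)+t
    return np.array([f*p[0]/p[2]+cx,f*p[1]/p[2]+cy])
def shot(c,n):
    im=bot.read_camera(c); cv2.imwrite(f'pics/{n}.png',im[:,:,::-1]); return im
E
python3 - <<'E'
from h import *
a=shot('scene','s0');b=shot('top','t0')
cv2.imwrite('pics/both.png',cv2.resize(np.hstack([a,b])[:,:,::-1],(800,300)))
for c in('scene','top'):
    f,cx,cy,R,t=K(c);print(c,f,cx,cy,-R.T@t)
    for n,z in(('jar',0),('lid',.081),('jar_mouth',.094),('jar_holder',0),('holder_seat',.008)):
        for d in bot.mark_of(n,c)[:4]:
            v,u=d['at'][0]*384,d['at'][1]*512
            print(n,round(d['score'],2),round(u,1),round(v,1),ray(c,u,v,z).round(3))
print(bot.read_state())
E
```

```text
scene 464.48976210504276 253.5653610003581 191.6189082493712 [-0.08073016  0.82610045  0.73239563]
jar 0.96 296.8 195.1 [ 0.509 -0.12   0.   ]
jar 0.76 267.1 258.3 [0.412 0.15  0.   ]
jar 0.62 349.8 188.5 [ 0.407 -0.246  0.   ]
lid 0.54 300.3 170.2 [ 0.506 -0.126  0.081]
jar_mouth 0.96 354.9 160.4 [ 0.404 -0.248  0.094]
jar_mouth 0.9 270.9 226.5 [0.407 0.145 0.094]
jar_mouth 0.83 301.1 167.0 [ 0.502 -0.123  0.094]
jar_holder 0.6 195.9 255.7 [0.551 0.248 0.   ]
holder_seat 0.79 194.3 252.7 [0.554 0.249 0.008]
top 422.9770679147708 251.51426306970376 188.8062658710278 [0.39296504 0.02306628 1.12719296]
jar 0.94 361.6 254.0 [ 0.411 -0.249  0.   ]
jar 0.68 214.0 252.5 [0.408 0.139 0.   ]
jar 0.62 314.9 218.7 [ 0.502 -0.127  0.   ]
jar 0.61 325.1 140.0 [ 0.719 -0.156  0.   ]
lid 0.79 319.0 215.6 [ 0.502 -0.126  0.081]
jar_mouth 0.82 210.5 249.4 [0.414 0.138 0.094]
jar_mouth 0.74 316.8 215.2 [ 0.502 -0.119  0.094]
jar_mouth 0.63 372.6 257.7 [ 0.402 -0.252  0.094]
jar_holder 0.82 175.4 199.3 [0.547 0.248 0.   ]
holder_seat 0.93 175.7 194.8 [0.558 0.246 0.008]
{'time': 0.6, 'q': array([-1.20488786e+00,  2.63848321e-01,  1.60401561e+00,  4.75314454e-06,
        1.27368078e+00, -3.69199088e-02]), 'joint_vel': array([-0.00038985,  0.00047454,  0.00042234,  0.00025139, -0.00088666,
        0.00080576]), 'joint_torque': array([-4.51615224e-04, -5.14643061e+01, -3.67457700e+01,  1.61981725e-04,
        1.25776569e-03,  7.29153697e-06]), 'tool_pos': array([ 0.26460022, -0.62097054,  0.23130614]), 'tcp_rot': array([3.07803906e+00, 6.28480271e-01, 1.93740040e-05]), 'wrist_force': array([ 0.11385672,  0.3744819 , -0.29807875]), 'torque': array([ 0.00173642, -0.04333504,  0.01092212]), 'grip_force': 0.0, 'width': 0.99745946144074}
```

View pics/s0.png

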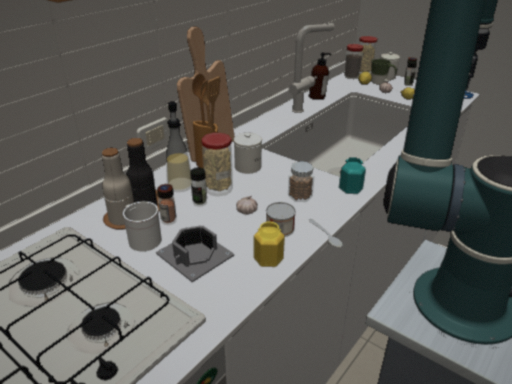

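View pics/t0.png

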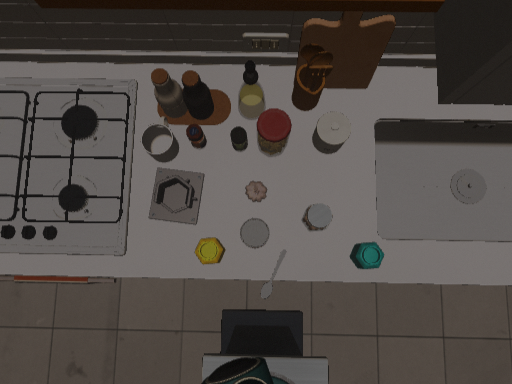

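Three jar-like things show up: turquoise at scene (352,175) / top (368,256), yellow at (268,243) / (209,250), and a clear one with brown nuts and a metal lid at (301,180) / (318,216). Only the clear one fits the description. The holder is at top (176,196). I'll confirm this and the yaws in one enlarged crop.

```bash
python3 - <<'E'
from h import *
b=cv2.imread('pics/t0.png');a=cv2.imread('pics/s0.png')
f=lambda i,u,v,r:cv2.resize(i[v-r:v+r,u-r:u+r],(400,300) if 0 else (300,300),interpolation=cv2.INTER_CUBIC)
cv2.imwrite('pics/crop.png',np.vstack([np.hstack([f(b,318,216,24),f(b,176,196,36)]),np.hstack([f(a,301,182,28),f(a,195,250,40)])]))
for c in('top','scene'):
  for n in('jar','lid','jar_holder'):
    for d in bot.trace(n,c)[:4]:
      m=d['mask'];ys,xs=np.nonzero(m);print(c,n,round(d['score'],2),m.sum(),xs.mean().round(1),ys.mean().round(1),(np.array(d['box'])*[512,384,512,384]).round(1))
      if c=='top' and n=='jar_holder':
        k=cv2.findContours(m.astype('uint8'),0,1)[0];k=max(k,key=cv2.contourArea);print(cv2.minAreaRect(k))
        for p in cv2.boxPoints(cv2.minAreaRect(k)):print(ray(c,*p,.008).round(4))
E
```

```text
top jar 0.8 602 209.6 250.0 [196.  237.2 223.9 266.8]
top jar 0.58 177 309.8 221.0 [303.  207.3 328.7 231.3]
top jar 0.58 661 366.4 255.0 [349.2 240.5 380.5 265.1]
top lid 0.6 507 319.0 215.2 [307.5 204.  330.3 229.5]
top jar_holder 0.97 2574 176.2 195.1 [148.9 167.1 202.7 226.1]
((175.98751831054688, 195.0780029296875), (49.05604934692383, 53.874759674072266), 9.090276718139648)
[0.4953 0.3186 0.008 ]
[0.6405 0.3042 0.008 ]
[0.6213 0.1715 0.008 ]
[0.4771 0.1885 0.008 ]
scene jar 0.93 769 352.0 176.3 [339.5 155.9 365.4 196.8]
scene jar 0.86 609 300.2 187.9 [289.3 175.9 314.4 204.4]
scene jar 0.68 1195 268.3 244.3 [253.1 221.5 280.8 264.2]
scene lid 0.75 284 301.6 168.6 [292.1 163.6 311.4 176.3]
scene jar_holder 0.87 2392 194.7 252.0 [156.5 227.  235.9 282.2]
```

View pics/crop.png

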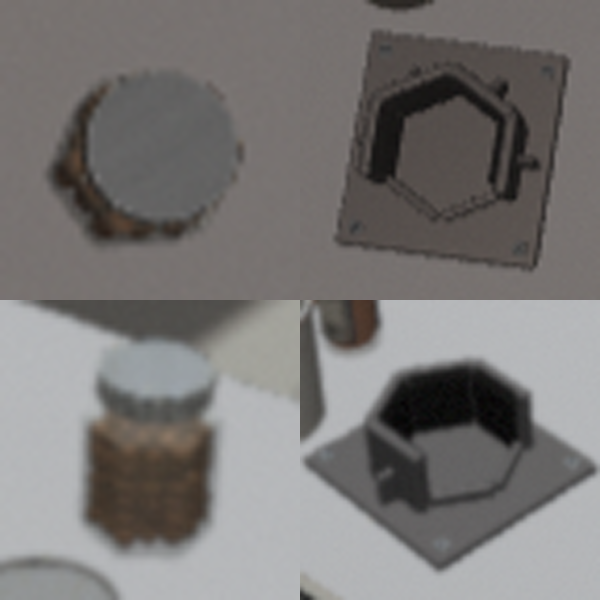

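The clear jar at top (318,216) is confirmed as hazelnuts with a metal lid, and the holder's open side faces the robot. Next I'll fit the jar and holder poses by silhouette.

```bash
cat >> h.py <<'E'
from scipy.optimize import minimize
from scipy.ndimage import gaussian_filter as gf
S=4
def hexa(r,z,a0=0): return [(r*np.cos(a),r*np.sin(a),z) for a in a0+np.arange(6)*np.pi/3]
def circ(r,z): return [(r*np.cos(a),r*np.sin(a),z) for a in np.arange(40)*np.pi/20]
def sil(c,parts,x,y,yaw,z0=0):
    m=np.zeros((384,512),np.uint8); C,s=np.cos(yaw),np.sin(yaw)
    for P in parts:
        q=np.array([proj(c,(x+C*a-s*b,y+s*a+C*b,z+z0)) for a,b,z in P])
        cv2.fillConvexPoly(m,cv2.convexHull(np.round(q*16).astype(np.int32)),255,cv2.LINE_AA,4)
    return m/255.
JAR=[hexa(.037,0)+hexa(.037,.068),hexa(.037,.068)+circ(.029,.078),circ(.028,.078)+circ(.028,.083),circ(.030,.081)+circ(.030,.099)]
PLATE=[[(a*.07,b*.065,z) for a in(-1,1) for b in(-1,1) for z in(0,.008)]]
def fit(masks,parts,p0):
    def cost(p): return sum(np.abs(gf(sil(c,parts,p[0]/1e3,p[1]/1e3,np.radians(p[2])),.7)-gf(m.astype(float),.7)).sum() for c,m in masks.items())
    best=None
    for d in (-20,-10,0,10,20):
        q=np.array(p0)+[0,0,d]
        r=minimize(cost,q,method='Nelder-Mead',options=dict(initial_simplex=[q,q+[4,0,0],q+[0,4,0],q+[0,0,6]],maxfev=120))
        print(r.x.round(2),round(r.fun,1))
        if best is None or r.fun<best.fun: best=r
    return best.x
E
python3 - <<'E'
from h import *
def seg(c,box):  # grabcut around object
    im=cv2.imread({'top':'pics/t0.png','scene':'pics/s0.png'}[c])
    m=np.zeros((384,512),np.uint8)
    x0,y0,x1,y1=box
    sub=im[y0-8:y1+8,x0-8:x1+8]; sub=cv2.resize(sub,None,fx=4,fy=4,interpolation=cv2.INTER_CUBIC)
    g=np.zeros(sub.shape[:2],np.uint8); cv2.grabCut(sub,g,(32,32,(x1-x0)*4,(y1-y0)*4),np.zeros((1,65)),np.zeros((1,65)),6,cv2.GC_INIT_WITH_RECT)
    f=((g==1)|(g==3)).astype(np.float32)
    out=np.zeros((384,512)); out[y0-8:y1+8,x0-8:x1+8]=cv2.resize(f,None,fx=.25,fy=.25,interpolation=cv2.INTER_AREA); return out,im
vis=[]
mt,it=seg('top',(301,202,335,234)); ms,is_=seg('scene',(285,160,318,208))
j=fit({'top':mt,'scene':ms},JAR,[502,-125,0]); print('jar',j)
tr=bot.trace('jar_holder','top')[0]['mask']
ht,_=seg('top',(146,164,206,228))
print(ht.sum(),tr.sum())
h=fit({'top':np.maximum(ht,0)},PLATE,[557,247,-8]);print('holder grab',h)
h2=fit({'top':tr},PLATE,[557,247,-8]);print('holder trace',h2)
def ov(im,c,parts,p,u,v,r,z=[]):
    k=cv2.resize(im[v-r:v+r,u-r:u+r],(300,300),interpolation=cv2.INTER_CUBIC); s=300/(2*r)
    C,sn=np.cos(np.radians(p[2])),np.sin(np.radians(p[2]))
    for P in parts:
        q=np.array([proj(c,(p[0]/1e3+C*a-sn*b,p[1]/1e3+sn*a+C*b,zz)) for a,b,zz in P])
        q=((q-[u-r,v-r]+.5)*s).astype(np.int32)
        cv2.polylines(k,[q],True,(0,255,0),1)
    return k
JP=[hexa(.037,0),hexa(.037,.068),circ(.03,.099)]
hr=.034/np.cos(np.pi/6)
HP=[hexa(hr,.008),hexa(hr,.054),[(.07,.065,.008),(-.07,.065,.008),(-.07,-.065,.008),(.07,-.065,.008)]]
cv2.imwrite('pics/ov.png',np.vstack([np.hstack([ov(it,'top',JP,j,318,216,24),ov(it,'top',HP,h,176,196,36)]),np.hstack([ov(is_,'scene',JP,j,301,182,28),ov(is_,'scene',HP,h,195,250,40)])]))
E
```

```text
Traceback (most recent call last):
  File "h.py", line 32, in fit
    r=minimize(cost,q,method='Nelder-Mead',options=dict(initial_simplex=[q,q+[4,0,0],q+[0,4,0],q+[0,0,6]],maxfev=120))
  File "h.py", line 28, in cost
    def cost(p): return sum(np.abs(gf(sil(c,parts,p[0]/1e3,p[1]/1e3,np.radians(p[2])),.7)-gf(m.astype(float),.7)).sum() for c,m in masks.items())
                        ~~~^^^^^^^^^^^^^^^^^^^^^^^^^^^^^^^^^^^^^^^^^^^^^^^^^^^^^^^^^^^^^^^^^^^^^^^^^^^^^^^^^^^^^^^^^^^^^^^^^^^^^^^^^^^^^^^^^^^^^^
  File "h.py", line 28, in <genexpr>
    def cost(p): return sum(np.abs(gf(sil(c,parts,p[0]/1e3,p[1]/1e3,np.radians(p[2])),.7)-gf(m.astype(float),.7)).sum() for c,m in masks.items())
                                      ~~~^^^^^^^^^^^^^^^^^^^^^^^^^^^^^^^^^^^^^^^^^^^^
  File "h.py", line 22, in sil
    q=np.array([proj(c,(x+C*a-s*b,y+s*a+C*b,z+z0)) for a,b,z in P])
                ~~~~^^^^^^^^^^^^^^^^^^^^^^^^^^^^^^
  File "h.py", line 10, in proj
    f,cx,cy,R,t=K(c); p=R@np.array(X)+t
                ~^^^
  File "h.py", line 4, in K
    i=bot.camera_info(c); f=192/np.tan(np.radians(i['vertical_fov'])/2)
ValueError: time passes only in moves, steps and waits
```

```bash
sed -i 's/^import numpy as np, cv2/import numpy as np, cv2, functools/; s/^def K(c)/@functools.lru_cache\ndef K(c)/' h.py
cat > fit1.py <<'E'
from h import *
def seg(c,box):
    im=cv2.imread({'top':'pics/t0.png','scene':'pics/s0.png'}[c])
    x0,y0,x1,y1=box
    sub=im[y0-8:y1+8,x0-8:x1+8]; sub=cv2.resize(sub,None,fx=4,fy=4,interpolation=cv2.INTER_CUBIC)
    g=np.zeros(sub.shape[:2],np.uint8); cv2.grabCut(sub,g,(32,32,(x1-x0)*4,(y1-y0)*4),np.zeros((1,65)),np.zeros((1,65)),6,cv2.GC_INIT_WITH_RECT)
    f=((g==1)|(g==3)).astype(np.float32)
    out=np.zeros((384,512)); out[y0-8:y1+8,x0-8:x1+8]=cv2.resize(f,None,fx=.25,fy=.25,interpolation=cv2.INTER_AREA); return out,im
mt,it=seg('top',(301,202,335,234)); ms,is_=seg('scene',(285,160,318,208))
j=fit({'top':mt,'scene':ms},JAR,[502,-125,0]); print('jar',j)
tr=bot.trace('jar_holder','top')[0]['mask']
h=fit({'top':tr},PLATE,[557,247,-8]);print('holder trace',h)
def ov(im,c,parts,p,u,v,r):
    k=cv2.resize(im[v-r:v+r,u-r:u+r],(300,300),interpolation=cv2.INTER_CUBIC); s=300/(2*r)
    C,sn=np.cos(np.radians(p[2])),np.sin(np.radians(p[2]))
    for P in parts:
        q=np.array([proj(c,(p[0]/1e3+C*a-sn*b,p[1]/1e3+sn*a+C*b,zz)) for a,b,zz in P])
        cv2.polylines(k,[((q-[u-r,v-r]+.5)*s).astype(np.int32)],True,(0,255,0),1)
    return k
JP=[hexa(.037,0),hexa(.037,.068),circ(.03,.099)]
hr=.034/np.cos(np.pi/6)
HP=[hexa(hr,.008),hexa(hr,.054),[(.07,.065,.008),(-.07,.065,.008),(-.07,-.065,.008),(.07,-.065,.008)]]
cv2.imwrite('pics/ov.png',np.vstack([np.hstack([ov(it,'top',JP,j,318,216,24),ov(it,'top',HP,h,176,196,36)]),np.hstack([ov(is_,'scene',JP,j,301,182,28),ov(is_,'scene',HP,h,195,250,40)])]))
E
python3 fit1.py
```

```text
[ 5.0079e+02 -1.2511e+02  3.9000e-01] 262.9
[ 5.0116e+02 -1.2560e+02 -1.5000e-01] 262.6
[ 501.12 -124.83    0.89] 263.7
[ 5.0145e+02 -1.2559e+02 -4.0000e-02] 263.1
[ 501.54 -125.16   59.92] 261.5
jar [ 501.53763166 -125.16490082   59.92325353]
[558.6  246.58  -7.16] 108.0
[558.87 246.48  -7.24] 109.8
[558.29 246.44  -7.27] 108.9
[558.57 246.65  -7.24] 109.2
[558.48 246.64  -7.11] 108.5
holder trace [558.59826384 246.57625949  -7.15989584]
```

View pics/ov.png

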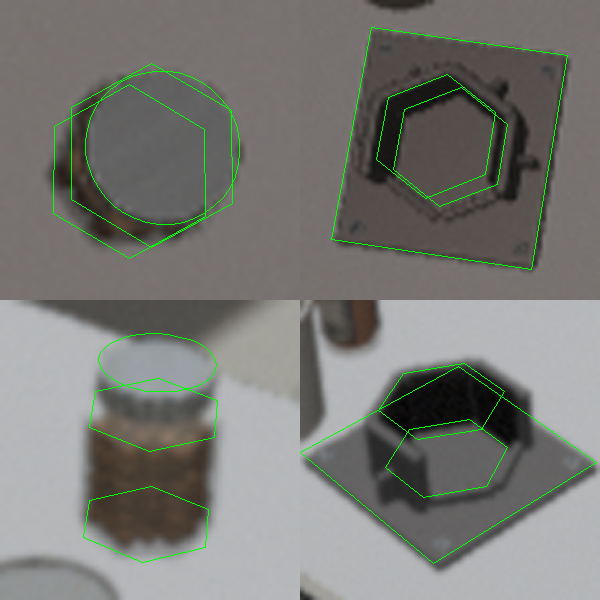

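```bash
cat > fit2.py <<'E'
from h import *
exec(open('fit1.py').read().split("JP=[")[0].split("mt,it=")[0].split('\n',1)[1])
exec("def ov"+open('fit1.py').read().split("def ov")[1].split("cv2.imwrite")[0].replace('(300,300)','(400,400)').replace('300/','400/').replace('(300','(400'))
it=cv2.imread('pics/t0.png');is_=cv2.imread('pics/s0.png')
M={}
for c,(u,v) in(('top',(316,217)),('scene',(301,181))):
    m=np.zeros((384,512),bool)
    for n in('jar','lid'):
        for d in bot.trace(n,c):
            ys,xs=np.nonzero(d['mask'])
            if abs(xs.mean()-u)<12 and abs(ys.mean()-v)<18: m|=d['mask'];print(c,n,d['score'])
    M[c]=m
j=fit(M,JAR,[502,-125,30]);print(j)
t=fit({'top':M['top']},JAR,[502,-125,30]);print('toponly',t)
h=[554,247,-7.5]
ring=hexa(hr,.008)
HP=[hexa(hr,.008),hexa(hr,.017)]
cv2.imwrite('pics/ov2.png',np.hstack([ov(it,'top',JP,j,318,216,20),ov(it,'top',HP,h,176,194,22)]))
E
python3 fit2.py
```

```text
top jar 0.58
top lid 0.6
scene jar 0.86
scene lid 0.75
[ 502.05 -123.73    7.69] 212.5
[ 502.31 -124.03    7.53] 211.9
[ 502.27 -125.4    55.27] 209.5
[ 502.1  -124.87   55.16] 208.0
[ 501.58 -124.56   54.04] 206.8
[ 501.58006633 -124.55976953   54.0443262 ]
[ 502.93 -124.53   24.1 ] 80.4
[ 502.08 -124.18   24.42] 78.4
[ 501.25 -124.22   37.83] 81.0
[ 501.68 -124.32   42.52] 80.4
[ 502.64 -125.     45.7 ] 80.5
toponly [ 502.08415022 -124.1758508    24.42187944]
```

View pics/ov2.png

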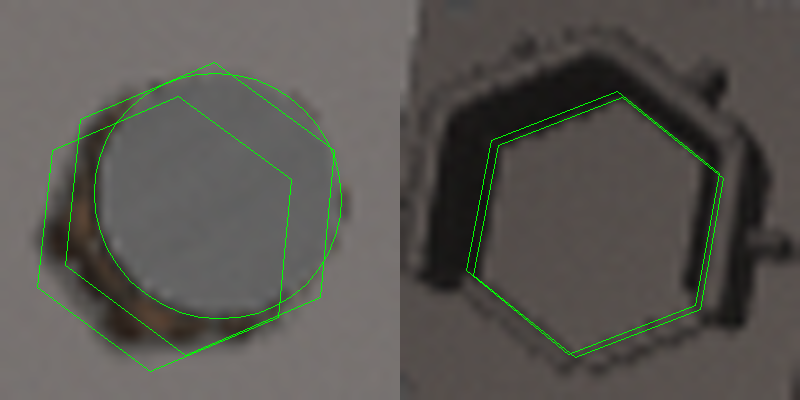

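The holder overlay fits at pocket (0.554, 0.247), yaw about −7.5°. In the crop the jar's lower edge runs almost level from (115,335) to (245,331), with a left vertex at (40,230). That gives a jar yaw of about 32° and a position of (0.502, −0.1245). Moving there now; the tool yaw stays as it is.

Call:
servo_tool(series=[[0.5,1,0,0,0,0,0],[0.5,1,0,0,0,0,0],[0.5,1,0,0,0,0,0],[0.5,1,0,0,0,0,0],[0.5,1,0,0,0,0,0]], newtons=80)

```text
time: 1.65
tool_pos: [0.3407, -0.4689, 0.2316]
tcp_rot: [3.077, 0.634, 0.001]
wrist_force: [-0.2, 0.3, 0.7]
width: 0.999
grip_force: 0.0
```

Call:
servo_tool(series=[[0.5,1,0,0,0,0,0],[0.5,1,0,0,0,0,0],[0.5,1,0,0,0,0,0],[0.5,1,0,0,0,0,0],[0.5,1,0,0,0,0,0]])

```text
time: 2.15
tool_pos: [0.4155, -0.3203, 0.2316]
tcp_rot: [3.077, 0.632, 0.001]
wrist_force: [-1.0, -0.6, -0.1]
width: 1.001
grip_force: 0.0
```

Call:
servo_tool(series=[[0.58,1,0,0,0,0,0],[0.58,1,0,0,0,0,0],[0.58,1,0,0,0,0,0],[0.58,1,0,0,0,0,0],[0.58,1,0,0,0,0,0],[0.58,1,0,0,0,0,0]])

```text
time: 2.75
tool_pos: [0.5017, -0.1726, 0.2313]
tcp_rot: [3.077, 0.628, -0.001]
wrist_force: [-0.4, -0.7, -0.3]
width: 1.0
grip_force: 0.0
```

Call:
servo_tool(series=[[0,0.32,0,0,0,0,0],[0,0.32,0,0,0,0,0],[0,0.32,-0.33,0,0,0,0],[0,0.32,-0.6,0,0,0,0],[0,0.32,-0.6,0,0,0,0],[0,0.32,-0.6,0,0,0,0]])

```text
time: 3.35
tool_pos: [0.5008, -0.1245, 0.1411]
tcp_rot: [-3.078, -0.626, 0.003]
wrist_force: [1.0, 0.2, -0.1]
width: 1.004
grip_force: 0.0
```

```bash
python3 - <<'E'
from h import *
a=shot('scene','s1');b=shot('top','t1')
p=proj('scene',(.502,-.1245,.09)).astype(int);q=proj('top',(.502,-.1245,.09)).astype(int);print(p,q)
f=lambda i,u,v,r:cv2.resize(i[v-r:v+r,u-r:u+r],(400,400),interpolation=cv2.INTER_CUBIC)
cv2.imwrite('pics/c1.png',np.hstack([f(a,*p,45),f(b,*q,45)])[:,:,::-1]);print(bot.read_state()['tool_pos'])
E
```

```text
[301 168] [318 215]
[ 0.5032826  -0.12463561  0.14380031]
```

View pics/c1.png

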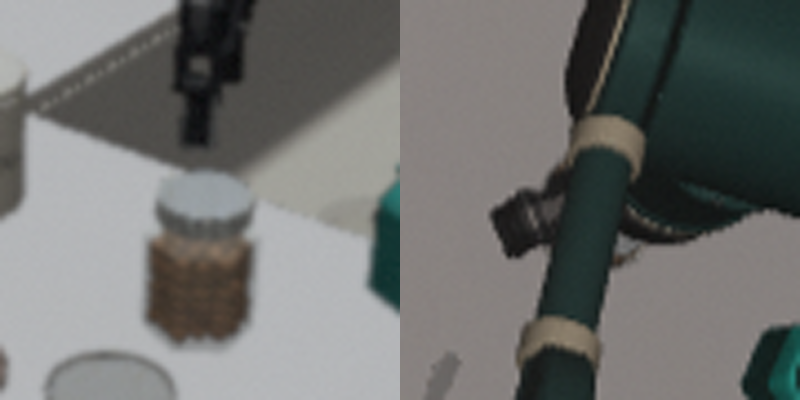

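The finger at crop (195,130) lines up with the lid at (205,195) as expected. Descending and gripping.

Call:
servo_tool(series=[[0,0,-0.15,0,0,0,0],[0,0,-0.3,0,0,0,0],[0,0,-0.4,0,0,0,0],[0,0,-0.44,0,0,0,0],[0,0,-0.44,0,0,0,0]])

```text
time: 3.95
tool_pos: [0.5025, -0.1235, 0.0764]
tcp_rot: [3.077, 0.628, 0.002]
wrist_force: [0.5, -0.1, 0.4]
width: 1.003
grip_force: 0.0
```

Call:
servo_tool(series=[[0,0,0,0,0,0,0.2],[0,0,0,0,0,0,0.3],[0,0,0,0,0,0,0.5],[0,0,0,0,0,0,0.5],[0,0,0,0,0,0,0.6],[0,0,0,0,0,0,0.6],[0,0,0,0,0,0,0.6],[0,0,0,0,0,0,0.6]], newtons=80)

```text
time: 4.75
tool_pos: [0.5037, -0.1241, 0.0777]
tcp_rot: [3.075, 0.628, 0.006]
wrist_force: [-0.1, -2.8, 6.0]
width: 0.672
grip_force: 84.7
```

Call:
servo_tool(series=[[0,0,0.1,0,0,0,1],[0,0,0.25,0,0,0,1],[0,0,0.5,0,0,0,1],[0,0,0.75,0,0,0,1],[0,0,1,0,0,0,1],[0,0,1,0,0,0,1],[0,0,1,0,0,0,1]])

```text
time: 5.45
tool_pos: [0.5017, -0.1229, 0.2257]
tcp_rot: [3.078, 0.628, 0.002]
wrist_force: [-1.0, -0.1, -4.7]
width: 0.672
grip_force: 87.0
```

```bash
python3 - <<'E'
from h import *
a=shot('scene','s2');print({k:np.round(v,3) for k,v in bot.read_state().items()})
p=proj('scene',(.502,-.1245,.2)).astype(int)
u,v=p;r=50
cv2.imwrite('pics/c2.png',cv2.resize(a[v-r:v+r,u-r:u+r],(500,500),interpolation=cv2.INTER_CUBIC)[:,:,::-1])
E
```

```text
{'time': np.float64(5.5), 'q': array([-0.289, -0.034,  1.948,  0.   ,  1.23 ,  0.879]), 'joint_vel': array([ 0.001,  0.021,  0.03 , -0.002,  0.002, -0.002]), 'joint_torque': array([-2.0000e-03, -3.8146e+01, -4.0325e+01, -4.0000e-03, -1.2700e-01,
       -0.0000e+00]), 'tool_pos': array([ 0.5  , -0.123,  0.224]), 'tcp_rot': array([-3.077e+00, -6.280e-01,  3.000e-03]), 'wrist_force': array([-0.778, -0.48 , -4.237]), 'torque': array([-0.029,  0.001, -0.005]), 'grip_force': np.float64(86.995), 'width': np.float64(0.673)}
```

View pics/c2.png

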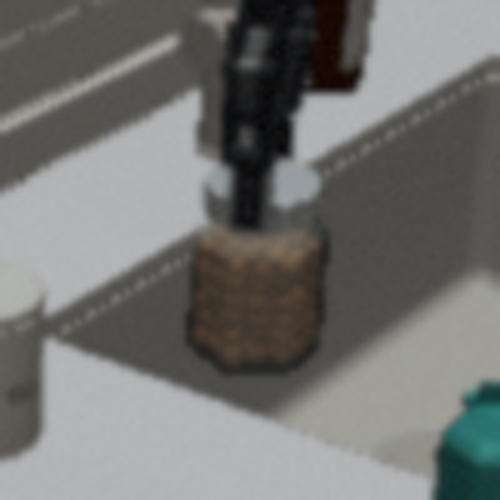

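Held level, with the jar at crop (255,290) and a weight of about 4.5 N. Now carrying it to a point above the holder, with a +20.5° turn.

Call:
servo_tool(series=[[0.05,0.15,0,0,0,0.03,1],[0.1,0.4,0,0,0,0.06,1],[0.15,0.65,0,0,0,0.09,1],[0.15,0.9,0,0,0,0.114,1],[0.15,1,0,0,0,0.114,1]])

```text
time: 6.0
tool_pos: [0.5218, 0.0299, 0.2218]
tcp_rot: [-2.912, -1.17, 0.008]
wrist_force: [0.4, 0.6, -5.1]
width: 0.677
grip_force: 87.2
```

Call:
servo_tool(series=[[0.05,0.25,0,0,0,0,1],[0.1,0.5,0,0,0,0,1],[0.15,0.75,0,0,0,0,1],[0.15,1,0,0,0,0,1]])

```text
time: 6.4
tool_pos: [0.5458, 0.1777, 0.2224]
tcp_rot: [2.918, 1.165, -0.006]
wrist_force: [0.5, 0.6, -4.0]
width: 0.676
grip_force: 87.2
```

Call:
servo_tool(series=[[0.02,0.2,0,0,0,0,1],[0.04,0.35,0,0,0,0,1],[0.047,0.44,0,0,0,0,1],[0.047,0.467,0,0,0,0,1],[0.047,0.467,0,0,0,0,1],[0.047,0.467,0,0,0,0,1],[0.047,0.467,0,0,0,0,1]])

```text
time: 7.1
tool_pos: [0.5536, 0.2458, 0.2252]
tcp_rot: [2.917, 1.165, -0.001]
wrist_force: [0.0, -1.1, -3.7]
width: 0.674
grip_force: 87.2
```

```bash
python3 - <<'E'
from h import *
a=shot('scene','s3');s=[bot.read_state()];b=shot('top','t3');s.append(bot.read_state())
print([x['tool_pos'].round(4) for x in s],[x['tcp_rot'].round(3) for x in s],s[1]['time'])
# overlay jar model
x,y,z=.554,.247,.1495
def ov(im,c,u,v,r):
    k=cv2.resize(im[v-r:v+r,u-r:u+r],(400,400),interpolation=cv2.INTER_CUBIC)[:,:,::-1].copy();C=np.cos(np.radians(52.5));S_=np.sin(np.radians(52.5))
    for P in [hexa(.037,0),hexa(.037,.068),circ(.03,.099)]:
        q=np.array([proj(c,(x+C*a-S_*b,y+S_*a+C*b,z+w)) for a,b,w in P])
        cv2.polylines(k,[((q-[u-r,v-r]+.5)*400/(2*r)).astype(np.int32)],True,(0,255,0),1)
    return k
p=proj('scene',(x,y,.17)).astype(int);q=proj('top',(x,y,.15)).astype(int);print(p,q)
cv2.imwrite('pics/c3.png',np.hstack([ov(a,'scene',*p,36),ov(b,'top',*q,36)]))
E
```

```text
[array([0.5537, 0.246 , 0.2253]), array([0.5537, 0.2461, 0.2255])] [array([ 2.917,  1.165, -0.   ]), array([2.917, 1.165, 0.   ])] 7.2
[189 195] [163 187]
```

View pics/c3.png

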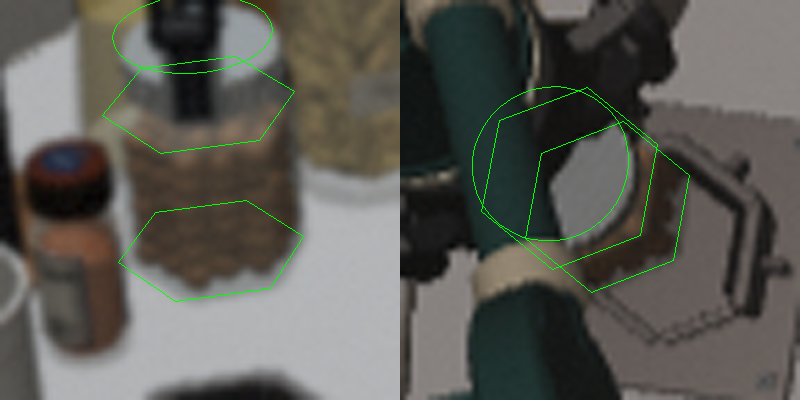

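The outline shows nuts inset from the clear glass walls, so I'll fit the brown nut block (radius free) to pin down the yaw.

```bash
cat > nut.py <<'E'
from h import *
def run(sf,tf,x0,y0,z0,yaw0s,usetop):
    ims={'scene':cv2.imread(sf).astype(float)}
    if usetop: ims['top']=cv2.imread(tf).astype(float)
    M={};W={}
    for c,im in ims.items():
        b=((im[:,:,2]-im[:,:,0])/(im.sum(2)+1)*3)
        m=1/(1+np.exp(-(b-.2)/.05))
        roi=sil(c,[circ(.048,-.012)+circ(.048,.05)],x0,y0,0,z0)
        if c=='top': roi=roi*(1-sil(c,[circ(.032,.079)+circ(.032,.1)],x0,y0,0,z0)); roi[:, :int(proj('top',(x0,y0,z0))[0])+3]*=(0 if z0>.05 else 1)
        M[c]=m;W[c]=roi
    def cost(p):
        x,y,yaw,r,zb=p; e=0
        for c in M:
            s=sil(c,[hexa(r/1e3,zb/1e3)+hexa(r/1e3,.068)],x/1e3,y/1e3,np.radians(yaw),z0)
            e+=(W[c]*(gf(s,.6)-M[c])**2).sum()
        return e
    for yw in yaw0s:
        q=np.array([x0*1e3,y0*1e3,yw,35,3.])
        r=minimize(cost,q,method='Nelder-Mead',options=dict(initial_simplex=np.vstack([q,q+np.diag([3,3,8,-2,2])]),maxfev=300))
        print(sf,r.x.round(1),round(r.fun,2))
run('pics/s0.png','pics/t0.png',.502,-.1245,0,(15,30,45,60),True)
run('pics/s2.png','',.502,-.123,.1495,(15,30,45,60),False)
run('pics/s3.png','pics/t3.png',.554,.247,.1495,(35,50,65,80),False)
run('pics/s3.png','pics/t3.png',.554,.247,.1495,(35,50,65,80),True)
E
python3 nut.py
```

```text
pics/s0.png [ 498.  -119.5  -32.9   25.8    9.3] 92.96
pics/s0.png [ 497.1 -117.    18.1   26.4   12.7] 100.42
pics/s0.png [ 499.3 -121.2   26.    26.6    9.2] 96.4
pics/s0.png [ 498.6 -119.5   35.4   26.1    9.6] 92.22
pics/s2.png [ 500.9 -123.7   10.8   32.4    4.1] 86.63
pics/s2.png [ 500.7 -124.5   44.2   31.3    3.5] 83.09
pics/s2.png [ 501.5 -125.9   52.2   32.8    4. ] 83.64
pics/s2.png [ 499.9 -123.7   54.4   33.1    5.4] 83.71
pics/s3.png [555.7 243.2  22.2  32.4   5.9] 419.93
pics/s3.png [556.8 240.9  55.   29.6   1.5] 414.87
pics/s3.png [528.5 265.7  47.8  26.6  20.8] 325.72
pics/s3.png [557.4 241.6  80.8  32.8   4.6] 420.36
pics/s3.png [ 5.526e+02  2.446e+02 -4.000e-01  3.010e+01  5.800e+00] 428.26
pics/s3.png [552.8 244.2  57.   29.6   4.5] 429.22
pics/s3.png [552.  244.8  61.   30.2   6.5] 428.53
pics/s3.png [552.3 244.9  61.5  30.4   6.9] 429.03
```

```bash
python3 - <<'E'
from h import *
def ang(c,o,s,pts,z,cen):
    for a,b in pts:
        P=ray(c,o[0]+a/s-.5,o[1]+b/s-.5,z)[:2]-cen; print(c,(P*1e3).round(1),round(np.hypot(*P)*1e3,1),'mod60',round(np.degrees(np.arctan2(P[1],P[0]))%60,1))
print('s0');ang('scene',(273,154),300/56,[(88,220),(125,251),(185,250),(213,222)],.004,np.array([.502,-.1245]))
print('t0');ang('top',(298,196),10,[(40,232),(115,336),(245,333)],.004,np.array([.502,-.1245]))
p=proj('scene',(.502,-.1245,.2)).astype(int)
print('s2');ang('scene',p-50,5,[(190,340),(225,367),(285,367),(322,338)],.1535,np.array([.502,-.123]))
print('s3');ang('scene',(153,159),400/72,[(140,258),(205,292),(270,272),(300,225)],.1535,np.array([.554,.247]))
# intensity-gradient based silhouettes: maximise mean |grad| along model hexagon bottom front edges
def score(f,c,x,y,z,top=False):
    im=cv2.cvtColor(cv2.imread(f),cv2.COLOR_BGR2GRAY).astype(np.float32)
    im=cv2.cvtColor(cv2.imread(f),cv2.COLOR_BGR2LAB).astype(np.float32)
    g=sum(cv2.Sobel(im[:,:,k],5,1,0)**2+cv2.Sobel(im[:,:,k],5,0,1)**2 for k in range(3))**.5
    g=gf(g,.7); cam=-K(c)[3].T@K(c)[4]; res=[]
    for r in np.arange(.031,.0375,.001):
     for zb in (0,.003,.006):
      for yaw in range(0,60,2):
        H=np.array(hexa(r,zb,np.radians(yaw))); best=0
        for dx in(-.002,0,.002):
         for dy in(-.002,0,.002):
          tot=n=0
          for k in range(6):
            A,B=H[k],H[(k+1)%6]; nrm=(A+B)[:2]
            if nrm@(cam[:2]-[x,y])<=0.1*np.linalg.norm(nrm)*np.linalg.norm(cam[:2]-[x,y]): continue
            for t in np.linspace(0,1,12):
                u,v=proj(c,A*(1-t)+B*t+[x+dx,y+dy,z]); tot+=cv2.getRectSubPix(g,(1,1),(float(u),float(v)))[0,0];n+=1
          best=max(best,tot/n)
        res.append((best,yaw,r,zb))
    res.sort(reverse=True); print(f,[(round(float(a),1),b,round(float(r),3),z) for a,b,r,z in res[:8]])
score('pics/s0.png','scene',.502,-.1245,0)
score('pics/s3.png','scene',.554,.247,.1495)
E
```

```text
s0
scene [22.8 21.1] 31.1 mod60 42.9
scene [-9.1 33.3] 34.6 mod60 45.3
scene [-33.1  13.1] 35.6 mod60 38.5
scene [-30.3 -18.6] 35.6 mod60 31.5
t0
top [-1.  33.5] 33.5 mod60 31.7
top [-28.2  13.7] 31.3 mod60 34.1
top [-26.7 -20.6] 33.8 mod60 37.7
s2
scene [22.5 24. ] 32.9 mod60 46.8
scene [-9.  37.5] 38.5 mod60 43.5
scene [-33.5  18. ] 38.0 mod60 31.8
scene [-31.4 -21.9] 38.3 mod60 34.8
s3
scene [13.5 25.9] 29.2 mod60 2.4
scene [-22.9  26.4] 34.9 mod60 11.0
scene [-33.2   1. ] 33.2 mod60 58.3
scene [-19.8 -30.4] 36.2 mod60 56.9
pics/s0.png [(239.2, 40, 0.036, 0.006), (239.0, 42, 0.036, 0.006), (238.9, 44, 0.036, 0.006), (238.4, 46, 0.036, 0.006), (238.1, 38, 0.036, 0.006), (237.7, 44, 0.037, 0.006), (237.6, 46, 0.037, 0.006), (237.5, 42, 0.035, 0.006)]
pics/s3.png [(222.5, 6, 0.037, 0.006), (222.2, 2, 0.037, 0.006), (222.1, 4, 0.037, 0.006), (221.9, 4, 0.036, 0.006), (221.3, 8, 0.037, 0.006), (221.0, 6, 0.036, 0.006), (221.0, 0, 0.037, 0.006), (220.9, 2, 0.036, 0.006)]
```

Combining the vertices and edges gives a jar yaw of about 60.5° now, and 52.5° is wanted. I'll turn it −8° and lower it in stages.

Call:
servo_tool(series=[[0,0.005,-0.1,0,0,-0.02,1],[0,0.005,-0.3,0,0,-0.044,1],[0,0.005,-0.5,0,0,-0.044,1],[0,0.005,-0.58,0,0,-0.044,1],[0,0.005,-0.6,0,0,-0.044,1],[0,0.005,-0.6,0,0,-0.044,1],[0,0.005,-0.6,0,0,-0.044,1]])

```text
time: 7.9
tool_pos: [0.5551, 0.2483, 0.1373]
tcp_rot: [-2.99, -0.962, -0.005]
wrist_force: [-0.2, 0.5, -4.6]
width: 0.677
grip_force: 87.2
```

Call:
servo_tool(series=[[0,0,-0.03,0,0,0,1],[0,0,-0.06,0,0,0,1],[0,0,-0.09,0,0,0,1],[0,0,-0.12,0,0,0,1],[0,0,-0.12,0,0,0,1]])

```text
time: 8.4
tool_pos: [0.5528, 0.2475, 0.116]
tcp_rot: [2.99, 0.962, -0.003]
wrist_force: [-0.1, -0.7, -4.3]
width: 0.675
grip_force: 87.2
```

```bash
python3 - <<'E'
from h import *
a=shot('scene','s4')
s=bot.read_state();print(s['tool_pos'],s['wrist_force'],s['torque'],s['time'])
p=proj('scene',(.554,.247,.08)).astype(int);u,v=p;r=40
k=cv2.resize(a[v-r:v+r,u-r:u+r],(560,560),interpolation=cv2.INTER_CUBIC)[:,:,::-1];cv2.imwrite('pics/c4.png',k)
E
```

```text
[0.55307536 0.24763438 0.1164524 ] [-0.56460839 -0.28623209 -3.25154177] [-0.00988022 -0.05143166 -0.03407157] 8.45
```

View pics/c4.png

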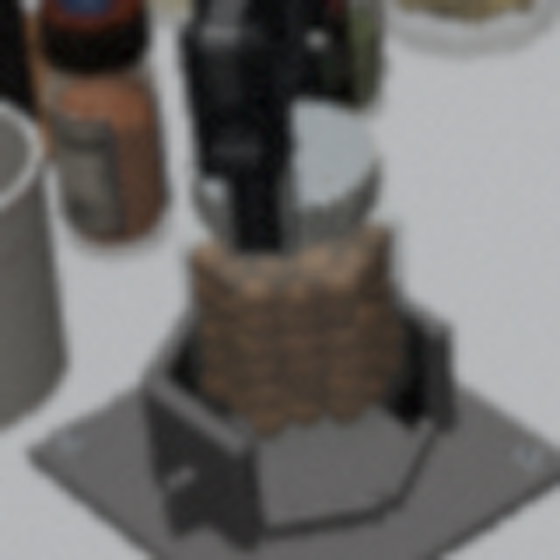

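The jar at crop (300,330) is inside the walls with no contact force. Lowering to the floor.

Call:
servo_tool(series=[[0,0,-0.04,0,0,0,1],[0,0,-0.08,0,0,0,1],[0,0,-0.12,0,0,0,1],[0,0,-0.16,0,0,0,1],[0,0,-0.19,0,0,0,1],[0,0,-0.2,0,0,0,1],[0,0,-0.2,0,0,0,1]])

```text
time: 9.15
tool_pos: [0.5537, 0.2477, 0.0867]
tcp_rot: [2.99, 0.962, 0.0]
wrist_force: [0.8, -1.2, -4.7]
width: 0.676
grip_force: 87.5
```

Call:
servo_tool(series=[[0,0,-0.01,0,0,0,1],[0,0,-0.02,0,0,0,1],[0,0,-0.02,0,0,0,1]])

```text
time: 9.45
tool_pos: [0.5546, 0.2479, 0.0858]
tcp_rot: [2.99, 0.962, 0.003]
wrist_force: [0.3, -3.5, 3.3]
width: 0.673
grip_force: 88.4
```

Call:
servo_tool(series=[[0,0,-0.005,0,0,0,1],[0,0,-0.01,0,0,0,1],[0,0,-0.01,0,0,0,1],[0,0,-0.01,0,0,0,1]])

```text
time: 9.85
tool_pos: [0.555, 0.2479, 0.0855]
tcp_rot: [2.99, 0.962, 0.004]
wrist_force: [-1.5, -4.1, 10.8]
width: 0.678
grip_force: 89.2
```

```bash
python3 - <<'E'
from h import *
z=[]
for i in range(8):
    bot.read_camera('top');s=bot.read_state();z.append(np.r_[s['tool_pos'],s['wrist_force'],s['torque']])
print(np.mean(z,0).round(4),s['time'])
E
```

```text
[ 5.55000e-01  2.47900e-01  8.56000e-02 -2.09280e+00 -4.24680e+00
  1.07516e+01 -6.75900e-01  3.93800e-01  9.00000e-03] 10.25
```

Contact at z≈0.0856 matches the expected seat height, so the jar is fully down. Unscrewing now, raising the tool with the thread.

Call:
servo_tool(series=[[0,-0.005,0,0,0,0,1],[0,-0.005,0,0,0,0,1],[0,-0.005,0,0,0,0.028,1],[0,-0.005,0,0,0,0.056,1],[0,-0.005,0.002,0,0,0.083,1],[0,-0.005,0.004,0,0,0.111,1],[0,-0.005,0.006,0,0,0.139,1],[0,-0.005,0.008,0,0,0.167,1],[0,-0.005,0.01,0,0,0.194,1]], newtons=110)

```text
time: 11.15
tool_pos: [0.5559, 0.249, 0.0869]
tcp_rot: [-2.561, -1.819, -0.01]
wrist_force: [1.5, 1.9, 5.3]
width: 0.664
grip_force: 115.4
```

```bash
python3 - <<'E'
from workcell import bot
s=bot.read_state();print({k:s[k].round(3) for k in('q','torque','wrist_force','tool_pos','tcp_rot')},s['width'])
E
```

```text
{'q': array([0.379, 0.264, 1.887, 0.002, 0.985, 0.714]), 'torque': array([ 0.247, -0.053, -0.168]), 'wrist_force': array([1.478, 1.913, 5.337]), 'tool_pos': array([0.556, 0.249, 0.087]), 'tcp_rot': array([-2.561, -1.819, -0.01 ])} 0.6643691536957413
```

Call:
servo_tool(series=[[0,0,0.002,0,0,0.028,1],[0,0,0.004,0,0,0.056,1],[0,0,0.006,0,0,0.083,1],[0,0,0.008,0,0,0.111,1],[0,0,0.01,0,0,0.139,1],[0,0,0.012,0,0,0.167,1]])

```text
time: 11.75
tool_pos: [0.5551, 0.249, 0.0881]
tcp_rot: [2.002, 2.421, 0.008]
wrist_force: [0.0, 2.5, 4.3]
width: 0.665
grip_force: 115.7
```

```bash
python3 - <<'E'
from workcell import bot
s=bot.read_state();print({k:s[k].round(3) for k in('q','torque','wrist_force','tool_pos','tcp_rot')},s['width'])
E
```

```text
{'q': array([0.38 , 0.262, 1.886, 0.002, 0.988, 0.189]), 'torque': array([ 0.358,  0.051, -0.087]), 'wrist_force': array([0.014, 2.494, 4.26 ]), 'tool_pos': array([0.555, 0.249, 0.088]), 'tcp_rot': array([2.002, 2.421, 0.008])} 0.6650382685884235
```

Call:
servo_tool(series=[[0,0,0.002,0,0,0.028,1],[0,0,0.004,0,0,0.056,1],[0,0,0.006,0,0,0.083,1],[0,0,0.008,0,0,0.111,1],[0,0,0.008,0,0,0.128,1],[0,0,0.008,0,0,0.128,1],[0,0,0.008,0,0,0.128,1]])

```text
time: 12.45
tool_pos: [0.5543, 0.2481, 0.0883]
tcp_rot: [1.484, 2.768, 0.004]
wrist_force: [-0.8, 2.1, 3.8]
width: 0.667
grip_force: 116.0
```

```bash
python3 - <<'E'
from workcell import bot
s=bot.read_state();print({k:s[k].round(3) for k in('q','torque','wrist_force','tool_pos','tcp_rot')},s['width'])
E
```

```text
{'q': array([ 3.790e-01,  2.620e-01,  1.887e+00,  1.000e-03,  9.910e-01,
       -2.080e-01]), 'torque': array([ 0.35 ,  0.118, -0.029]), 'wrist_force': array([-0.848,  2.069,  3.843]), 'tool_pos': array([0.554, 0.248, 0.088]), 'tcp_rot': array([1.484, 2.768, 0.004])} 0.6674348905221168
```

Turned 88°, risen about 2.6 mm, torque down to about zero. Trial lift of 3 mm to check it is free.

Call:
servo_tool(series=[[0,0,0.01,0,0,0,1],[0,0,0.02,0,0,0,1],[0,0,0.03,0,0,0,1],[0,0,0.03,0,0,0,1]])

```text
time: 12.85
tool_pos: [0.5531, 0.2468, 0.0913]
tcp_rot: [-1.482, -2.769, 0.001]
wrist_force: [0.5, 1.1, -0.6]
width: 0.665
grip_force: 116.7
```

Free: only −0.6 N. Lifting until the lid edge is about 25 mm above the mouth.

Call:
servo_tool(series=[[0,0,0.03,0,0,0,1],[0,0,0.06,0,0,0,1],[0,0,0.1,0,0,0,1],[0,0,0.15,0,0,0,1],[0,0,0.19,0,0,0,1],[0,0,0.22,0,0,0,1],[0,0,0.22,0,0,0,1],[0,0,0.22,0,0,0,1]])

```text
time: 13.65
tool_pos: [0.5537, 0.2471, 0.125]
tcp_rot: [1.482, 2.77, 0.0]
wrist_force: [-1.4, 0.2, -0.7]
width: 0.667
grip_force: 116.7
```

```bash
python3 - <<'E'
from h import *
a=shot('scene','s5')
s=bot.read_state();print(s['tool_pos'],s['wrist_force'],s['tcp_rot'],s['time'],s['grip_force'])
u,v=proj('scene',(.554,.247,.08)).astype(int);r=45
cv2.imwrite('pics/c5.png',cv2.resize(a[v-r:v+r,u-r:u+r],(560,560),interpolation=cv2.INTER_CUBIC)[:,:,::-1])
E
```

```text
[0.5534529  0.24701314 0.12462893] [-0.18251185  0.33544687 -0.59806161] [-1.48208906e+00 -2.76981222e+00  3.66722574e-04] 13.7 116.74560694555112
```

View pics/c5.png

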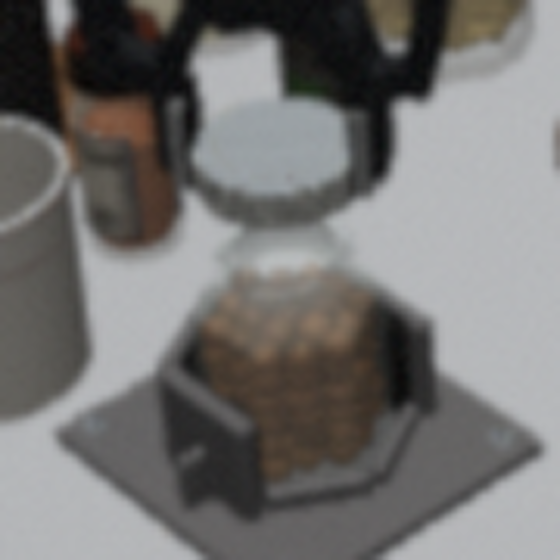

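The lid at crop (275,165) is level and clear above the open neck at (285,245). The jar at (300,380) stands fully down in the holder. Handing in.

```bash
python3 -c "
from workcell import bot
print(bot.finish_job())"
```

```text
the job is handed in; nothing more can be done
None
```

The jar is standing fully down in the holder with its lid unscrewed; I handed the job in at about 13.7 s with the lid held level about 25 mm above the open mouth, and got no verdict back.

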